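# Clear the glass offcuts off the marver into the cullet bin

### The job

Slide the cover of the cullet bin fully open, push the three glass offcuts along the dark marver deck and over its edge into the bin without lifting them, then slide the cover fully shut over them. The good test tube lying on the same deck must be left lying where it is.

Things in the scene. Friction and masses are not known exactly. Their poses are not given: they have to be found in the camera images.
- station: Fixed marver station. Origin: on the bench, mid-width, directly below the deck edge over which the offcuts fall. Own x runs across, own y is the pushing direction, from deck to bin (world +y at yaw 0), z up. Dark flat deck y = -240 to 0 mm, 260 mm wide, top at z = 120 mm, both ends open; side curbs 10 mm wide, 11 mm high at x = -125 and +125 mm.
- lip (a point): Middle of the deck's edge (station x = 0, y = 0, z = 120 mm). The open-topped bin follows directly: inside y = 0 to 122 mm, x = -124 to +124 mm, floor at z = 9 mm, rim at z = 110 mm. Two cover runners at x = -131 and +131 mm, top z = 120 mm, go on to y = 252 mm.
- cover (a joint): Flat aluminium cover of the bin, sliding along the station's y on runners, in m: 0 = fully shut, 0.12 = fully open (slid away from the deck, to +y, against a stop). About 2 N friction; it stays where it is left. Its plate is 5 mm thick, top at z = 116.5 mm, 3.5 mm below the deck.
- cover_rib (a point): Middle of the upright rib on the cover by which it is pushed or gripped: 100 mm long across the station, 12 mm thick along the station's y, from the plate up to z = 150 mm; this point is at z = 133 mm. At joint value q it lies at station y = 109 mm + q. There is a flat foot under it, 22 mm wide, 3 mm above the plate.
- bar_end_center (a point): Centre of offcut 1, the end of a glass bar with a stepped broken end: about 46 x 74 x 32 mm high, long side roughly along the pushing direction (from 37 mm behind this point to 37 mm ahead), 0.27 kg; point half-way up. All three offcuts are thick milky-white glass, loose on the deck, in lanes near station x = -70, 0 or +70 mm.
- gob_center (a point): Centre of offcut 2, a seven-sided broken gob of glass: 66 mm across, 32 mm high, 0.2 kg; point half-way up.
- stub_center (a point): Centre of offcut 3, a short glass block: 52 x 60 x 26 mm high, 0.2 kg; point half-way up. It lies in the same lane as offcut 1, about 100 mm nearer the bin, with a gap of about 35 mm between them.
- good_tube_center (a point): Centre of the good test tube, clear glass, 142 mm long and 21 mm thick, lying along the pushing direction (its own y) on the deck in a lane of its own; point half-way up. It must stay.
Things that resemble listed ones, but are neither listed nor needed, are in the scene too. What is shaped like the part that bears bar_end_center but yellow is not meant.

How it is judged:
On the way, in this order (a step that is already met when the one before it is completed fails the run):
1. the cover is slid fully open (within 10 mm of its stop) (value of joint cover above 0.11 m), for 0.2 s.
2. all three offcuts lie in the open bin (x of bar_end_center in the frame of station between -0.124 and 0.124 m and y of bar_end_center in the frame of station between 0 and 0.124 m and z of each of bar_end_center, gob_center, stub_center in the frame of station below 0.108 m and x of gob_center in the frame of station between -0.124 and 0.124 m and y of gob_center in the frame of station between 0 and 0.124 m and x of stub_center in the frame of station between -0.124 and 0.124 m and y of stub_center in the frame of station between 0 and 0.124 m), for 0.2 s.
At the end, for the whole second after the job is handed in: The cover is shut to within 8 mm, the centres of all three offcuts are inside the bin below its rim and at rest, and the good test tube lies at rest within 20 mm of where it was (all of step 2 and value of joint cover below 0.008 m and linear speed of each of bar_end, gob, stub, good_tube below 0.03 m/s and distance of good_tube_center from where it was at the start of the episode below 0.02 m); the robot touches nothing.
It fails at once if the good test tube is shifted more than 20 mm (distance of good_tube_center from where it was at the start of the episode above 0.02 m).
It fails at once if an offcut is lifted (its centre more than 60 mm above the deck) (height (world z) of any of bar_end_center, gob_center, stub_center above 0.18 m).
It also fails if it takes over 64 s, if anything falls off the work surface, if the arm or the gripper's body presses on something with over 40 N, if the wrist force passes 120 N, or if a joint passes its speed limit or range.

### The arm

A 6-joint arm with a two-finger parallel gripper is mounted at the origin on a cart in front of the work surface, level with it; the furniture and walls round the work are solid. World frame = base frame: x ahead of the robot, y to its left, z up, the work surface at z = 0. Lengths are in m, angles in rad, forces in N, time in s.
With the tool pointing down it reaches from about 0.35 to 0.85 m from the base axis. Payload 8.1 kg.
Tool frame: the origin (TCP) lies between the finger pads; the fingertips stand 25 mm ahead of it and the grasp point (between the pads) lies 6 mm ahead of it (robot.tip_extent is the distance from the TCP to the fingertips, in m); z points along the fingers, y is the direction in which the jaws open and shut (so a half turn about z gives the same grasp; the last joint's range is limited). The gripper opens to 93 mm and grips with 3 to 60 N. Pads are 15 mm wide; open, the fingers measure 128 mm over their backs; the gripper's body (75 mm by 188 mm) begins 65 mm behind the grasp point.
Start: joints at [-1.433, 0.13, 1.488, -0, 1.523, -0.085], TCP at [0.133, -0.585, 0.244] pointing down, gripper open.
Joint ranges: [-2.96, 2.96], [-0.89, 2.26], [0.02, 2.5], [-1.34, 4.48], [0, 2.73], [-2.66, 2.66]. Speed limits (rad/s): [2.39, 2.39, 2.79, 3.14, 3.14, 3.14].

### API

Orientations are given as a rotation vector (axis times angle).
In Python, from plant import robot gives the robot as it stands.
- The arm moves only by the tool drive_tool, never from a script. Its argument "increments" is a list of rows, each a list of 7 numbers: the closure, from 0 (fully open) to 1 (shut), then the shift along the world's x, y, z in units of 25 mm (1.0 is 25 mm), then the turn, a rotation vector about the world's x, y, z in rad. In form: [[gripper, dx, dy, dz, rx, ry, rz], ...]. A call has 1 to 20 rows; each row is the pose to reach, as a shift and turn from the pose commanded when the call began; what a row does not reach only later rows make up. A row lasts 1/12 s, in which the tool goes at most 41.7 mm and 7.16 degrees, less where a joint would pass 70% of its speed; a pose out of reach is approached as far as the arm can. A call with a gripper value outside its range is refused whole. The fingers move at their own pace and stop on an object; "squeeze" is the grip in N (left out, the last holds). Time passes only in rows, so rows that repeat a pose let the fingers close. It gives the time, the measured TCP pose, the force and the opening at its end, in the units of the state.
- robot.read_state(): the state, without advancing time (a new reading comes with each control period).
- robot.read_camera(name): name is "scene" or "top" or "wrist"; returns a dict with "image" (400x640x3 uint8, red, green, blue), "fx", "fy", "cx", "cy" (pixels), "T" (4x4, takes a point from camera to world coordinates); the wrist camera has in their place "mount" (4x4, takes a point from camera to tool coordinates, whose origin is the TCP and whose axes are the flange's). Camera axes: x right, y down, z forward; pixel columns grow to the right and rows downward; lengths in m; the calibration is good to about 2 mm. A picture is of the moment at which its call begins: read the wrist's pose just before it. There is no depth.
- robot.close_job(): hands the job in, once; it reports no verdict.
The state is a dict: "t": time; "q": joint angles; "dq": joint speeds; "joint_torque": joint torques, N m; "tool_pos": TCP position; "orientation": TCP orientation; "force": force on the tool from outside, world axes, zero at the start; "wrist_torque": the same for the moment, N m; "opening": finger opening in m.
Only numpy, scipy, OpenCV 4.12 (cv2) and the standard library are available. Lean on these libraries where they do the work, as an engineer would, in place of code of your own. Each camera call takes 0.05 s, during which the arm holds its last target.

## Working session

There is one attempt and no reset: what is moved stays moved. The work goes in short steps, Python scripts to look and compute and a tool call to move; the robot and the scene stay as the last step left them, time stands still between calls to the robot, and variables do not carry over. Pictures are saved under pics/ and viewed, and the job is handed in when it is done.

Besides the shell and the picture viewer there is one more tool, called by a JSON object that holds its "fn" and its "kwargs", one argument or row to a line. drive_tool: Moves the arm, as the interface text tells. Its arguments: {"type":"object","properties":{"increments":{"type":"array"},"squeeze":{"type":"number"}},"required":["increments"]}

```bash
mkdir -p pics
python3 - <<'E'
from plant import robot
import cv2,numpy as np
s=robot.read_state();print(s)
for n in ["scene","top","wrist"]:
    c=robot.read_camera(n);cv2.imwrite(f"pics/{n}0.png",c["image"][:,:,::-1])
    print(n,c["fx"],c["fy"],c["cx"],c["cy"]);print(np.round(c.get("T",c.get("mount")),4).tolist())
E
```

```text
{'t': 0.0, 'q': array([-1.43338047e+00,  1.31149516e-01,  1.48928467e+00, -1.14566403e-05,
        1.52297113e+00, -8.53976639e-02]), 'dq': array([ 1.12612080e-03, -1.88404778e-04, -1.25771908e-03, -8.21344951e-05,
        4.42455213e-04,  1.78557218e-03]), 'joint_torque': array([-1.29787441e-04, -5.59850693e+01, -4.91751945e+01,  7.67676369e-02,
        3.56104178e-02, -1.24010571e-04]), 'tool_pos': array([ 0.13253264, -0.58464817,  0.24259139]), 'orientation': array([-3.12031630e+00, -3.49070564e-01,  9.19637829e-05]), 'force': array([-0.12031752, -0.06368477, -0.64487277]), 'wrist_torque': array([-0.03548801, -0.03304704,  0.02012577]), 'opening': 0.09283617403329578}
scene 388.3873130623915 388.3873130623915 318.2558975289502 202.27858943046556
[[-0.799, -0.4237, 0.4266, 0.1502], [-0.6013, 0.5592, -0.5707, 0.5903], [0.0033, -0.7125, -0.7016, 0.7324], [0.0, 0.0, 0.0, 1.0]]
top 434.55046361901844 434.55046361901844 318.37102825064756 204.1932483048682
[[0.0275, -0.9987, 0.0438, 0.5011], [-0.9996, -0.0275, -0.0008, 0.0488], [0.002, -0.0437, -0.999, 0.9722], [0.0, 0.0, 0.0, 1.0]]
wrist 347.8911701609002 347.8911701609002 322.93708354383705 197.39675032818482
[[0.0013, -0.9696, -0.2446, 0.0682], [1.0, 0.0012, 0.0008, -0.0009], [-0.0005, -0.2446, 0.9696, -0.1425], [0.0, 0.0, 0.0, 1.0]]
```

View pics/scene0.png

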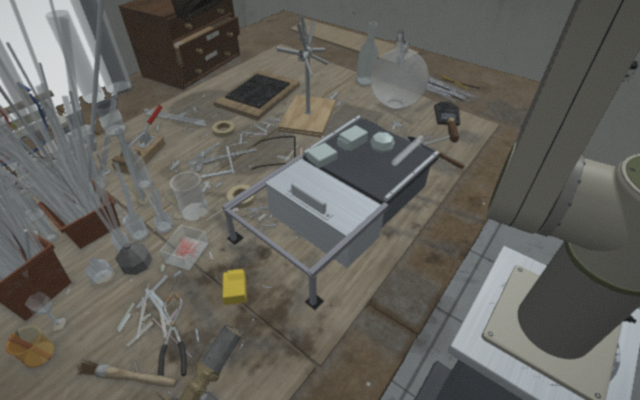

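View pics/top0.png

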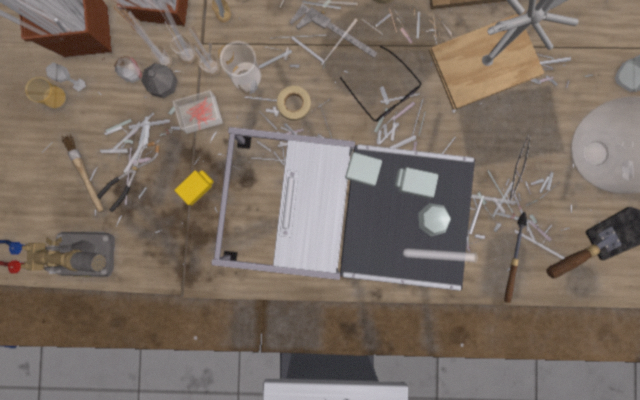

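View pics/wrist0.png

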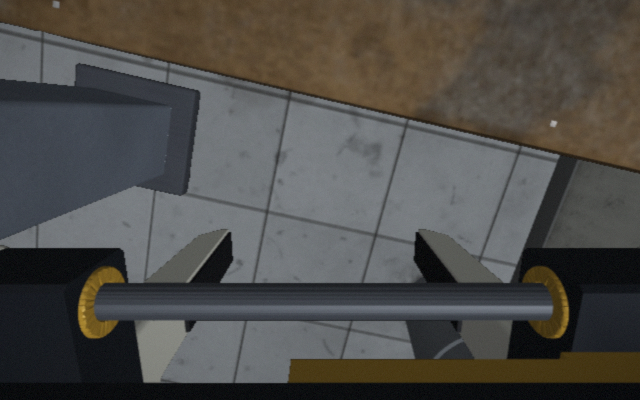

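```bash
cat > h.py <<'E'
import numpy as np,cv2
def load(n):
    return cv2.imread(n)
TOP=dict(f=434.55046361901844,cx=318.37102825064756,cy=204.1932483048682)
SC=dict(f=388.3873130623915,cx=318.2558975289502,cy=202.27858943046556)
def ray(c,T,u,v):
    d=T[:3,:3]@np.array([(u-c['cx'])/c['f'],(v-c['cy'])/c['f'],1]);return T[:3,3],d
def atz(c,T,u,v,z):
    o,d=ray(c,T,u,v);return o+d*(z-o[2])/d[2]
def tri(c1,T1,p1,c2,T2,p2):
    o1,d1=ray(c1,T1,*p1);o2,d2=ray(c2,T2,*p2)
    s=np.linalg.lstsq(np.c_[d1,-d2],o2-o1,rcond=None)[0]
    a=o1+d1*s[0];b=o2+d2*s[1];return (a+b)/2,np.linalg.norm(a-b)
E
python3 - <<'E'
import cv2
i=cv2.imread('pics/top0.png')[120:295,205:485];cv2.imwrite('pics/topc.png',cv2.resize(i,None,fx=2.85,fy=2.85,interpolation=cv2.INTER_CUBIC))
i=cv2.imread('pics/scene0.png')[105:285,220:450];cv2.imwrite('pics/scc.png',cv2.resize(i,None,fx=3.3,fy=3.3,interpolation=cv2.INTER_CUBIC))
E
```

```text
(no output)
```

View pics/topc.png

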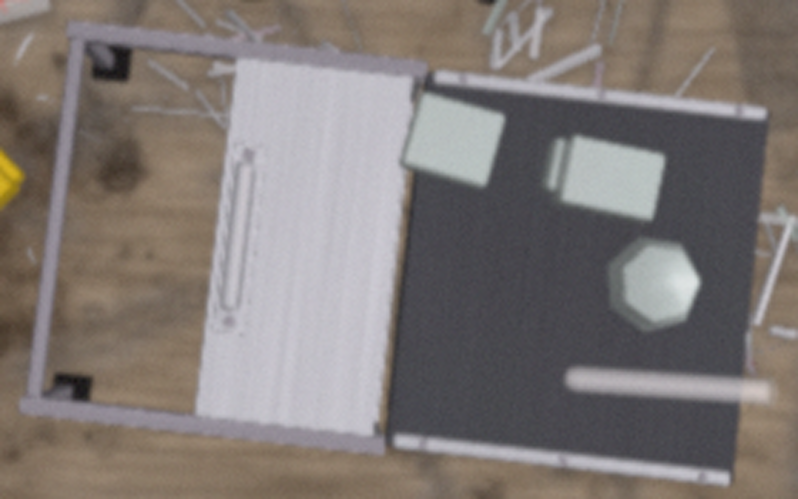

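View pics/scc.png

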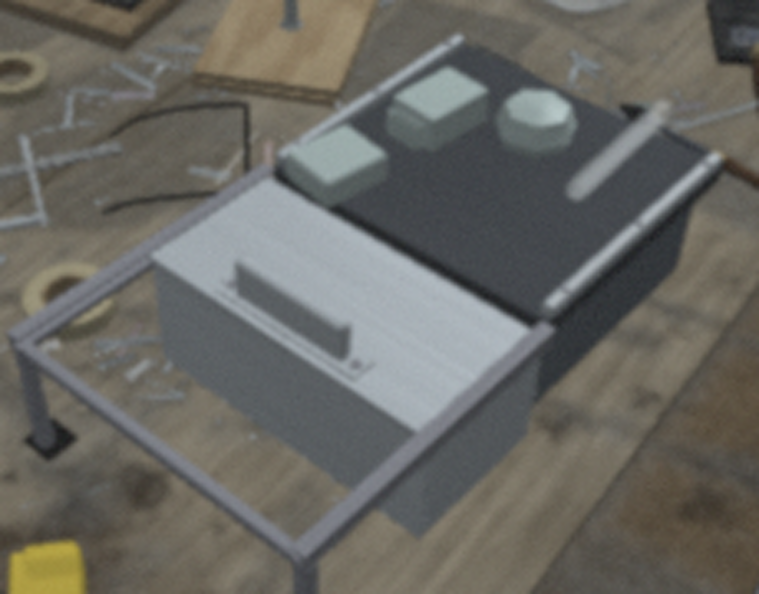

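```bash
cat >> h.py <<'E'
TT=np.array([[0.0275,-0.9987,0.0438,0.5011],[-0.9996,-0.0275,-0.0008,0.0488],[0.002,-0.0437,-0.999,0.9722],[0,0,0,1]])
TS=np.array([[-0.799,-0.4237,0.4266,0.1502],[-0.6013,0.5592,-0.5707,0.5903],[0.0033,-0.7125,-0.7016,0.7324],[0,0,0,1]])
E
python3 - <<'E'
from h import *
t=lambda x,y:(205+x/2.85,120+y/2.85)
s=lambda x,y:(220+x/3.3,105+y/3.3)
P={}
for n,p,z in [("curbNL",(430,72),.131),("curbNR",(767,108),.131),("curbNR_in",(765,118),.131),("curbSL",(393,436),.131),("curbSR",(732,478),.131),("deckTL",(422,90),.12),("deckBL",(390,432),.12),
 ("stubA",(427,95),.146),("stubB",(505,113),.146),("stubC",(487,187),.146),("stubD",(403,160),.146),
 ("barA",(575,137),.152),("barB",(665,154),.152),("barC",(653,220),.152),("barD",(562,198),.152),("barstepTL",(556,138),.14),("barstepBL",(547,190),.14),
 ("gobtop",(661,283),.152),("gobbot",(653,284),.136),("tubeL",(568,378),.13),("tubeR",(771,391),.13),("ribT",(245,155),.15),("ribB",(229,320),.15),
 ("covTL",(238,60),.1165),("covBL",(198,413),.1165),("runTL",(72,25),.12),("runBL",(25,408),.12)]:
    print(n,np.round(atz(TOP,TT,*t(*p),z),4)[:2])
for n,a,b in [("ribE1",(247,150),(236,264)),("ribE2",(232,326),(352,325)),("stubB",(427,95),(342,125)),("stubA",(403,160),(288,155)) ,("stubC",(505,113),(388,160)),("barB",(665,154),(447,68)),("barC",(653,220),(489,98)),("gob",(661,283),(540,105)),("tubeL",(568,378),(578,190)),("curbSL",(393,436),(550,303)),("curbNL",(430,75),(282,157))]:
    q,e=tri(TOP,TT,t(*a),SC,TS,s(*b));print("tri",n,np.round(q,4),round(e,4))
E
```

```text
curbNL [ 0.655  -0.0218]
curbNR [ 0.6366 -0.2527]
curbNR_in [ 0.6297 -0.2514]
curbSL [ 0.4068 -0.0027]
curbSR [ 0.3849 -0.232 ]
deckTL [ 0.6443 -0.0175]
deckBL [ 0.4082 -0.0012]
stubA [ 0.6366 -0.0189]
stubB [ 0.6259 -0.0715]
stubC [ 0.5758 -0.0605]
stubD [ 0.5924 -0.0039]
barA [ 0.6103 -0.1176]
barB [ 0.6006 -0.1777]
barC [ 0.5564 -0.1704]
barD [ 0.5693 -0.1097]
barstepTL [ 0.6108 -0.1072]
barstepBL [ 0.5754 -0.1018]
gobtop [ 0.5147 -0.1763]
gobbot [ 0.5141 -0.1753]
tubeL [ 0.449  -0.1203]
tubeR [ 0.444  -0.2581]
ribT [0.5924 0.1017]
ribB [0.4824 0.109 ]
covTL [0.6623 0.1108]
covBL [0.4172 0.1308]
runTL [0.6829 0.2264]
runBL [0.4178 0.2489]
tri ribE1 [0.5955 0.1001 0.1385] 0.0039
tri ribE2 [0.4822 0.1091 0.1534] 0.0088
tri stubB [ 0.6166 -0.0254  0.1769] 0.0348
tri stubA [0.6014 0.0065 0.172 ] 0.0294
tri stubC [ 0.6159 -0.0863  0.1077] 0.0366
tri barB [ 0.6011 -0.1783  0.1492] 0.0006
tri barC [ 0.5573 -0.1731  0.1413] 0.0004
tri gob [ 0.5145 -0.1769  0.1505] 0.0006
tri tubeL [ 0.4481 -0.1202  0.1342] 0.0026
tri curbSL [ 0.4053 -0.0036  0.1318] 0.0036
tri curbNL [ 0.6517 -0.0228  0.1303] 0.0031
```

{"fn": "drive_tool", "kwargs": {
  "increments": [
    [0.85, 4, 6.5, 1.2, 0, 0, 0.3],
    [0.85, 16.1, 26.2, 1.2, 0, 0, 1.266],
    [0.85, 16.1, 26.2, 1.2, 0, 0, 1.266],
    [0.85, 16.1, 26.2, 1.2, 0, 0, 1.266],
    [0.85, 16.1, 26.2, 1.2, 0, 0, 1.266],
    [0.85, 16.1, 26.2, 1.2, 0, 0, 1.266],
    [0.85, 16.1, 26.2, 1.2, 0, 0, 1.266],
    [0.85, 16.1, 26.2, 1.2, 0, 0, 1.266],
    [0.85, 16.1, 26.2, 1.2, 0, 0, 1.266],
    [0.85, 16.1, 26.2, 1.2, 0, 0, 1.266],
    [0.85, 16.1, 26.2, 1.2, 0, 0, 1.266],
    [0.85, 16.1, 26.2, 1.2, 0, 0, 1.266],
    [0.85, 16.1, 26.2, 1.2, 0, 0, 1.266],
    [0.85, 16.1, 26.2, 1.2, 0, 0, 1.266],
    [0.85, 16.1, 26.2, 1.2, 0, 0, 1.266],
    [0.85, 16.1, 26.2, 1.2, 0, 0, 1.266],
    [0.85, 16.1, 26.2, 1.2, 0, 0, 1.266],
    [0.85, 16.1, 26.2, 1.2, 0, 0, 1.266],
    [0.85, 16.1, 26.2, 1.2, 0, 0, 1.266],
    [0.85, 16.1, 26.2, 1.2, 0, 0, 1.266]
  ],
  "squeeze": 20
}}

```text
t: 1.82
tool_pos: [0.5361, 0.0737, 0.273]
orientation: [-2.305, -2.132, -0.001]
force: [0.5, -0.2, -0.1]
opening: 0.0139
```

Run:
```python
from plant import robot
import cv2,numpy as np
s=robot.read_state();print(s['t'],s['tool_pos'],s['orientation'])
for n in ["wrist","top"]:
    c=robot.read_camera(n);cv2.imwrite(f"pics/{n}1.png",c["image"][:,:,::-1])
```

```text
1.8167 [0.53612645 0.07366949 0.27299415] [-2.30526633e+00 -2.13245293e+00 -6.08951267e-04]
```

View pics/wrist1.png

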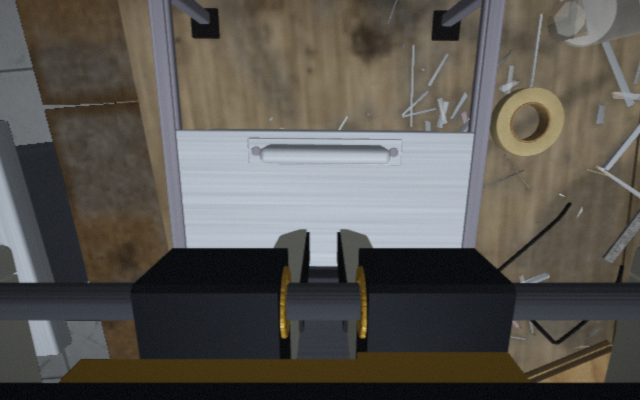

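View pics/top1.png

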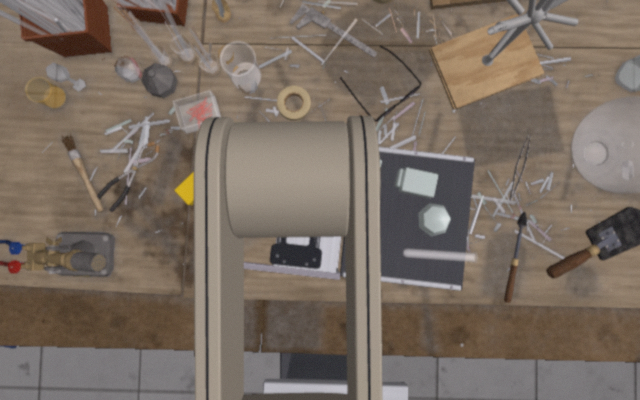

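```bash
cat >> h.py <<'E'
from scipy.spatial.transform import Rotation as Ro
M=np.array([[0.0013,-0.9696,-0.2446,0.0682],[1,0.0012,0.0008,-0.0009],[-0.0005,-0.2446,0.9696,-0.1425],[0,0,0,1]])
W=dict(f=347.8911701609002,cx=322.93708354383705,cy=197.39675032818482)
def TW(p,rv):
    T=np.eye(4);T[:3,:3]=Ro.from_rotvec(rv).as_matrix();T[:3,3]=p;return T@M
yaw=-.082;O=np.array([.5295,-.010])
def st(p):
    d=np.asarray(p)[:2]-O;c,s=np.cos(yaw),np.sin(yaw);return np.array([c*d[0]+s*d[1],-s*d[0]+c*d[1]])
def wd(x,y):
    c,s=np.cos(yaw),np.sin(yaw);return O+np.array([c*x-s*y,s*x+c*y])
E
python3 - <<'E'
from h import *
T=TW([.53612645,.07366949,.27299415],[-2.30526633,-2.13245293,-6.1e-4])
for n,p,z in [("ribL",(262,156),.15),("ribR",(390,157),.15),("covfarL",(177,131),.1165),("covfarR",(474,131),.1165),("runL",(150,100),.12),("runR",(499,100),.12)]:
    q=atz(W,T,*p,z);print(n,np.round(q,4),np.round(st(q),4))
print(st([.53612645,.07366949]))
E
```

```text
ribL [0.4915 0.1112 0.15  ] [-0.0478  0.1177]
ribR [0.589  0.1029 0.15  ] [0.0501 0.1174]
covfarL [0.4162 0.1339 0.1165] [-0.1247  0.1341]
covfarR [0.6666 0.1147 0.1165] [0.1265 0.1355]
runL [0.4    0.1604 0.12  ] [-0.143   0.1592]
runR [0.6848 0.1385 0.12  ] [0.1427 0.1607]
[-0.00024903  0.08393111]
```

{"fn": "drive_tool", "kwargs": {
  "increments": [
    [0.85, 0, 0, -1.6, 0, 0, 0],
    [0.85, 0, 0, -3.2, 0, 0, 0],
    [0.85, 0, 0, -4.4, 0, 0, 0],
    [0.85, 0, 0, -4.75, 0, 0, 0],
    [0.85, 0, 0, -4.75, 0, 0, 0],
    [0.85, 0.02, 0.3, -4.75, 0, 0, 0],
    [0.85, 0.05, 0.6, -4.75, 0, 0, 0],
    [0.85, 0.08, 0.95, -4.75, 0, 0, 0],
    [0.85, 0.11, 1.35, -4.75, 0, 0, 0],
    [0.85, 0.15, 1.8, -4.75, 0, 0, 0],
    [0.85, 0.18, 2.2, -4.75, 0, 0, 0],
    [0.85, 0.22, 2.65, -4.75, 0, 0, 0],
    [0.85, 0.25, 3.1, -4.75, 0, 0, 0],
    [0.85, 0.29, 3.5, -4.75, 0, 0, 0],
    [0.85, 0.32, 3.9, -4.75, 0, 0, 0],
    [0.85, 0.35, 4.3, -4.75, 0, 0, 0],
    [0.85, 0.38, 4.6, -4.75, 0, 0, 0],
    [0.85, 0.4, 4.85, -4.75, 0, 0, 0],
    [0.85, 0.41, 5.0, -4.75, 0, 0, 0],
    [0.85, 0.41, 5.0, -4.75, 0, 0, 0]
  ]
}}

```text
t: 3.58
tool_pos: [0.5451, 0.1958, 0.1546]
orientation: [-2.309, -2.129, 0.0]
force: [1.0, -0.0, -0.5]
opening: 0.0142
```

Run:
```python
from plant import robot
import cv2,numpy as np
s=robot.read_state();print(s['t'],s['tool_pos'],s['orientation'],s['force'])
for n in ["wrist","scene"]:
    c=robot.read_camera(n);cv2.imwrite(f"pics/{n}2.png",c["image"][:,:,::-1])
```

```text
3.5833 [0.54509803 0.19577894 0.15461197] [-2.30926891e+00 -2.12880632e+00  1.78481067e-04] [ 1.03951062 -0.0075377  -0.46140131]
```

View pics/wrist2.png

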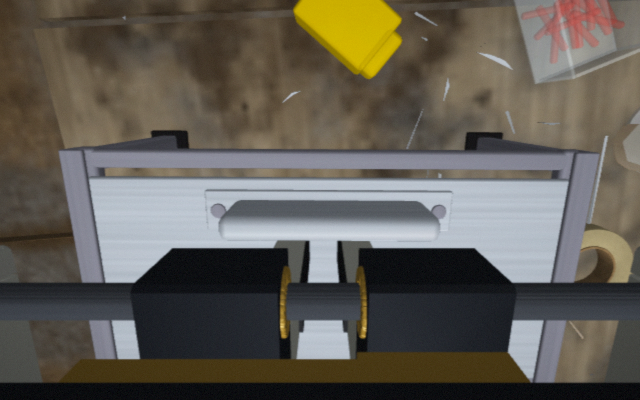

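View pics/scene2.png

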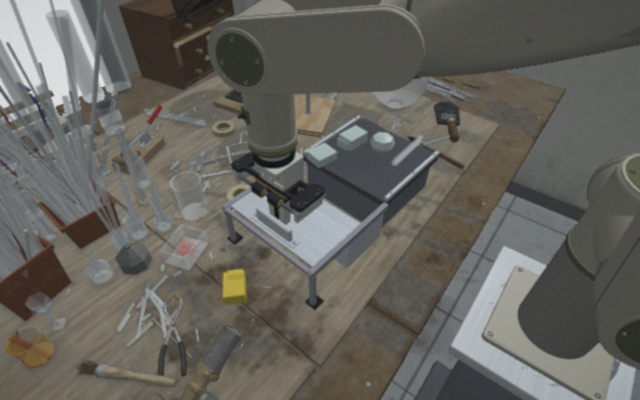

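{"fn": "drive_tool", "kwargs": {
  "increments": [
    [0.85, 0.01, 0.15, 0, 0, 0, 0],
    [0.85, 0.02, 0.3, 0, 0, 0, 0],
    [0.85, 0.04, 0.45, 0, 0, 0, 0],
    [0.85, 0.04, 0.55, 0, 0, 0, 0],
    [0.85, 0.05, 0.6, 0, 0, 0, 0],
    [0.85, 0.05, 0.6, 0, 0, 0, 0]
  ]
}}

```text
t: 4.18
tool_pos: [0.546, 0.2054, 0.1546]
orientation: [2.31, 2.124, -0.012]
force: [-6.3, -23.2, 6.3]
opening: 0.0138
```

{"fn": "drive_tool", "kwargs": {
  "increments": [
    [0.85, -0.03, -0.5, 0.3, 0, 0, 0],
    [0.85, -0.1, -1.2, 2.0, 0, 0, 0],
    [0.85, 0.0, -2.0, 3.5, 0, 0, 0],
    [0.85, 1.64, -14.9, 4.7, 0, 0, 0],
    [0.85, 1.64, -14.9, 4.7, 0, 0, 0],
    [0.85, 1.64, -14.9, 4.7, 0, 0, 0],
    [0.85, 1.64, -14.9, 4.7, 0, 0, 0],
    [0.85, 1.64, -14.9, 4.7, 0, 0, 0],
    [0.85, 1.64, -14.9, 4.7, 0, 0, 0],
    [0.85, 1.64, -14.9, 4.7, 0, 0, 0],
    [0.85, 1.64, -14.9, 4.7, 0, 0, 0],
    [0.85, 1.64, -14.9, 4.7, 0, 0, 0],
    [0.85, 1.64, -14.9, 4.7, 0, 0, 0],
    [0.85, 1.64, -14.9, 4.7, 0, 0, 0]
  ]
}}

```text
t: 5.35
tool_pos: [0.5877, -0.1623, 0.2724]
orientation: [-2.311, -2.127, -0.001]
force: [-0.7, 0.2, -0.2]
opening: 0.0137
```

Run:
```python
from plant import robot
import cv2,numpy as np
s=robot.read_state();print(s['t'],s['tool_pos'],s['orientation'],s['force'])
for n in ["wrist","top"]:
    c=robot.read_camera(n);cv2.imwrite(f"pics/{n}3.png",c["image"][:,:,::-1])
```

```text
5.35 [ 0.58766259 -0.1622994   0.27235189] [-2.31081894e+00 -2.12749917e+00 -1.19833389e-03] [-0.70073954  0.24613999 -0.15720393]
```

View pics/wrist3.png

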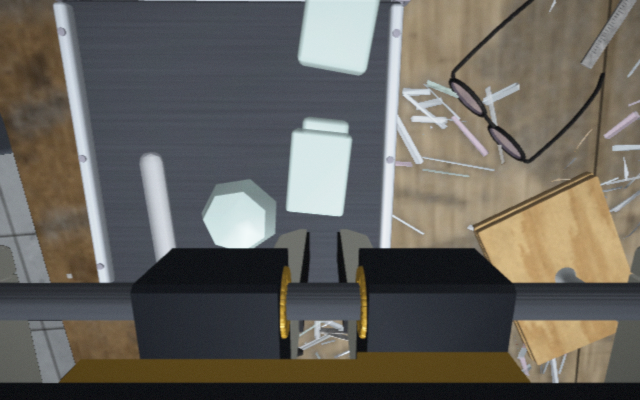

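View pics/top3.png

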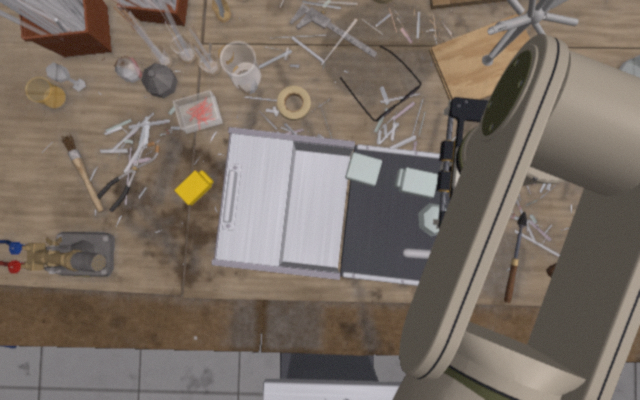

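Run:
```python
from h import *
p=[.58766,-.1623,.27235]
T=TW(p,[-2.31082,-2.1275,-.0012]);print(st(p))
for n,q,z in [("stubBackL",(299,65),.146),("stubBackR",(363,75),.146),("stub bot L",(300,62),.12),("barstepL",(305,118),.14),("barstepR",(349,121),.14),("barfrL",(294,130),.152),("barfrR",(351,137),.152),("barbackL",(286,210),.152),("barbackR",(342,216),.152),("gob",(236,220),.152),("gobL",(203,215),.13),("tubeTop",(151,155),.13),("tubemid",(160,200),.1405),("curbL",(62,0),.131),("curbR",(400,0),.131)]:
    w=atz(W,T,*q,z);print(n,np.round(st(w),4))
```

```text
[ 0.07043918 -0.14702448]
stubBackL [ 0.0523 -0.0472]
stubBackR [ 0.099  -0.0541]
stub bot L [ 0.0514 -0.0419]
barstepL [ 0.0559 -0.085 ]
barstepR [ 0.0899 -0.0872]
barfrL [ 0.0482 -0.0934]
barfrR [ 0.0907 -0.0985]
barbackL [ 0.0407 -0.1553]
barbackR [ 0.0848 -0.1602]
gob [ 0.0009 -0.1635]
gobL [-0.0328 -0.1661]
tubeTop [-0.0711 -0.1148]
tubemid [-0.063  -0.1502]
curbL [-0.1224 -0.0006]
curbR [ 0.1264 -0.0004]
```

{"fn": "drive_tool", "kwargs": {
  "increments": [
    [0.85, 0.3, 1.5, 0, 0, 0, 0],
    [0.85, 0.56, 3.06, -1, 0, 0, 0],
    [0.85, 0.56, 3.06, -2.5, 0, 0, 0],
    [0.85, 0.56, 3.06, -3.2, 0, 0, 0],
    [0.85, 0.56, 3.06, -3.2, 0, 0, 0],
    [0.85, 0.56, 3.06, -3.2, 0, 0, 0]
  ]
}}

```text
t: 5.95
tool_pos: [0.6007, -0.0845, 0.1916]
orientation: [-2.307, -2.129, 0.002]
force: [0.1, 0.2, 1.5]
opening: 0.0144
```

Run:
```python
from plant import robot
from h import *
s=robot.read_state();print(s['t'],s['tool_pos'],st(s['tool_pos']))
c=robot.read_camera("wrist");cv2.imwrite(f"pics/w4.png",c["image"][:,:,::-1])
c=robot.read_camera("scene");cv2.imwrite(f"pics/s4.png",cv2.resize(c["image"][90:290,200:456,::-1],None,fx=3,fy=3))
```

```text
5.95 [ 0.60073831 -0.08452194  0.19157154] [ 0.07710289 -0.06843654]
```

View pics/s4.png

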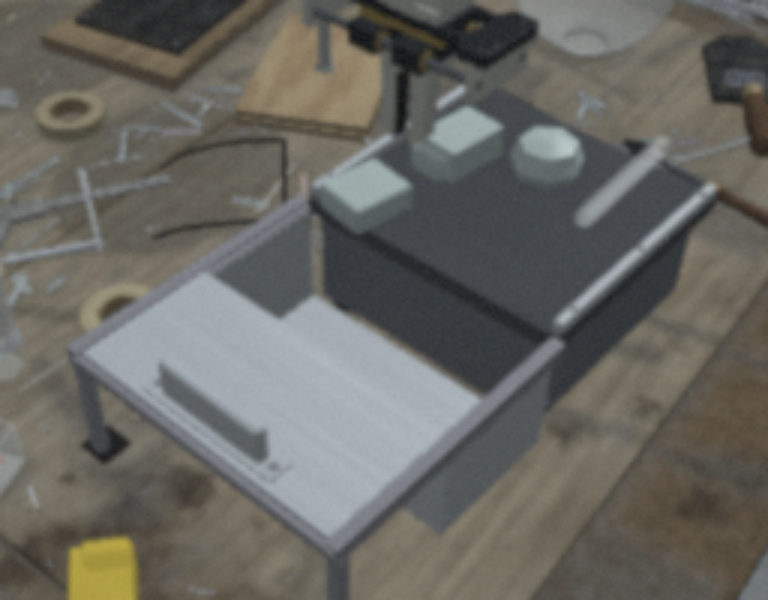

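View pics/w4.png

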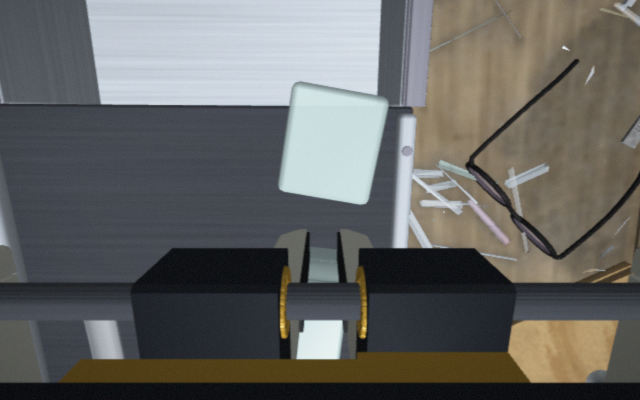

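{"fn": "drive_tool", "kwargs": {
  "increments": [
    [0.85, 0, 0, -0.8, 0, 0, 0],
    [0.85, 0, 0, -1.4, 0, 0, 0],
    [0.85, 0, 0, -1.62, 0, 0, 0],
    [0.85, 0, 0, -1.62, 0, 0, 0],
    [0.85, 0.02, 0.25, -1.62, 0, 0, 0],
    [0.85, 0.04, 0.5, -1.62, 0, 0, 0],
    [0.85, 0.06, 0.75, -1.62, 0, 0, 0],
    [0.85, 0.08, 1.0, -1.62, 0, 0, 0],
    [0.85, 0.1, 1.25, -1.62, 0, 0, 0],
    [0.85, 0.12, 1.5, -1.62, 0, 0, 0],
    [0.85, 0.14, 1.75, -1.62, 0, 0, 0],
    [0.85, 0.16, 2.0, -1.62, 0, 0, 0],
    [0.85, 0.18, 2.25, -1.62, 0, 0, 0],
    [0.85, 0.2, 2.5, -1.62, 0, 0, 0],
    [0.85, 0.23, 2.8, -1.62, 0, 0, 0],
    [0.85, 0.25, 3.0, -1.62, 0, 0, 0],
    [0.85, 0.25, 3.0, -1.62, 0, 0, 0]
  ]
}}

```text
t: 7.47
tool_pos: [0.6079, -0.0099, 0.1518]
orientation: [-2.309, -2.129, -0.0]
force: [1.3, 0.5, 0.5]
opening: 0.0138
```

Run:
```python
from plant import robot
from h import *
s=robot.read_state();print(s['t'],s['tool_pos'],st(s['tool_pos']),s['force'])
c=robot.read_camera("wrist");cv2.imwrite(f"pics/w5.png",c["image"][:,:,::-1])
```

```text
7.4667 [ 0.60788073 -0.00987848  0.15178102] [0.0781074  0.00654113] [1.27900169 0.51919457 0.5036655 ]
```

View pics/w5.png

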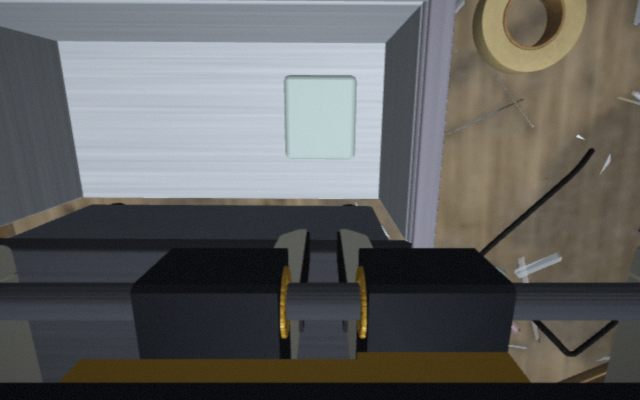

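{"fn": "drive_tool", "kwargs": {
  "increments": [
    [0.85, 0, 0, 1.2, 0, 0, 0],
    [0.85, 0, 0, 2.4, 0, 0, 0],
    [0.85, -0.2, -1.5, 2.6, 0, 0, 0],
    [0.85, -0.4, -3.1, 2.6, 0, 0, 0],
    [0.85, -0.6, -4.7, 2.6, 0, 0, 0],
    [0.85, -0.8, -6.3, 2.6, 0, 0, 0],
    [0.85, -0.99, -7.6, 2.6, 0, 0, 0],
    [0.85, -0.99, -7.6, 2.6, 0, 0, 0],
    [0.85, -0.99, -7.6, 2.6, 0, 0, 0]
  ]
}}

```text
t: 8.27
tool_pos: [0.5825, -0.2033, 0.2168]
orientation: [-2.315, -2.124, 0.0]
force: [0.2, -0.8, 1.4]
opening: 0.0141
```

Run:
```python
from plant import robot
from h import *
s=robot.read_state();print(s['t'],s['tool_pos'],st(s['tool_pos']),s['force'])
c=robot.read_camera("wrist");cv2.imwrite(f"pics/w6.png",c["image"][:,:,::-1])
```

```text
8.2667 [ 0.58245783 -0.20334549  0.21675636] [ 0.06861645 -0.18835815] [ 0.21533953 -0.75308369  1.36094747]
```

View pics/w6.png

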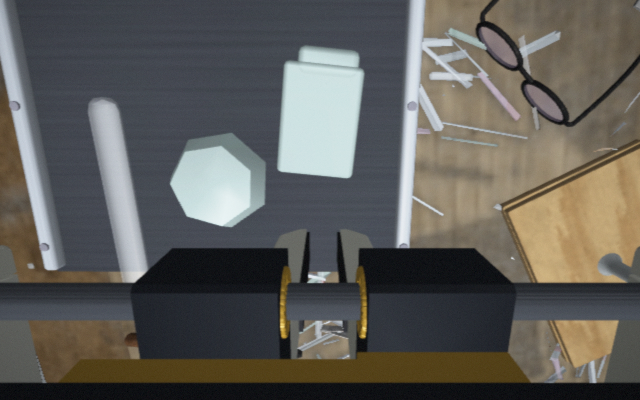

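{"fn": "drive_tool", "kwargs": {
  "increments": [
    [0.85, 0, 0, -1.2, 0, 0, 0],
    [0.85, 0, 0, -2.2, 0, 0, 0],
    [0.85, 0, 0, -2.63, 0, 0, 0],
    [0.85, 0, 0, -2.63, 0, 0, 0],
    [0.85, 0.02, 0.3, -2.63, 0, 0, 0],
    [0.85, 0.05, 0.6, -2.63, 0, 0, 0],
    [0.85, 0.07, 0.9, -2.63, 0, 0, 0],
    [0.85, 0.1, 1.2, -2.63, 0, 0, 0],
    [0.85, 0.12, 1.5, -2.63, 0, 0, 0],
    [0.85, 0.15, 1.8, -2.63, 0, 0, 0],
    [0.85, 0.17, 2.1, -2.63, 0, 0, 0],
    [0.85, 0.2, 2.4, -2.63, 0, 0, 0],
    [0.85, 0.22, 2.7, -2.63, 0, 0, 0],
    [0.85, 0.25, 3.0, -2.63, 0, 0, 0],
    [0.85, 0.27, 3.3, -2.63, 0, 0, 0],
    [0.85, 0.3, 3.6, -2.63, 0, 0, 0],
    [0.85, 0.32, 3.9, -2.63, 0, 0, 0],
    [0.85, 0.34, 4.2, -2.63, 0, 0, 0],
    [0.85, 0.36, 4.4, -2.63, 0, 0, 0]
  ]
}}

```text
t: 9.9
tool_pos: [0.5921, -0.0901, 0.151]
orientation: [-2.31, -2.129, -0.0]
force: [0.2, -1.5, 0.4]
opening: 0.014
```

Run:
```python
from plant import robot
from h import *
s=robot.read_state();print(s['t'],s['tool_pos'],st(s['tool_pos']),s['force'])
c=robot.read_camera("wrist");cv2.imwrite(f"pics/w7.png",c["image"][:,:,::-1])
```

```text
9.9 [ 0.59208938 -0.09010724  0.15103268] [ 0.06894051 -0.07471149] [ 0.1885117  -1.52165257  0.4014363 ]
```

View pics/w7.png

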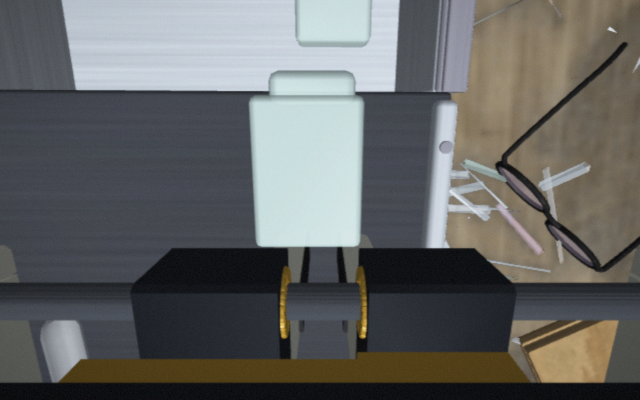

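{"fn": "drive_tool", "kwargs": {
  "increments": [
    [0.85, 0.02, 0.25, 0, 0, 0, 0],
    [0.85, 0.04, 0.5, 0, 0, 0, 0],
    [0.85, 0.06, 0.75, 0, 0, 0, 0],
    [0.85, 0.08, 1.0, 0, 0, 0, 0],
    [0.85, 0.1, 1.25, 0, 0, 0, 0],
    [0.85, 0.12, 1.5, 0, 0, 0, 0],
    [0.85, 0.14, 1.75, 0, 0, 0, 0],
    [0.85, 0.16, 2.0, 0, 0, 0, 0],
    [0.85, 0.18, 2.25, 0, 0, 0, 0],
    [0.85, 0.2, 2.5, 0, 0, 0, 0],
    [0.85, 0.22, 2.75, 0, 0, 0, 0],
    [0.85, 0.24, 3.0, 0, 0, 0, 0],
    [0.85, 0.26, 3.25, 0, 0, 0, 0],
    [0.85, 0.27, 3.4, 0, 0, 0, 0],
    [0.85, 0.27, 3.4, 0, 0, 0, 0],
    [0.85, 0.27, 3.4, 0, 0, 0, 0]
  ]
}}

```text
t: 11.28
tool_pos: [0.5989, -0.006, 0.1511]
orientation: [2.31, 2.129, -0.0]
force: [0.2, -0.3, 0.3]
opening: 0.0142
```

Run:
```python
from plant import robot
from h import *
s=robot.read_state();print(s['t'],s['tool_pos'],st(s['tool_pos']),s['force'])
c=robot.read_camera("wrist");cv2.imwrite(f"pics/w8.png",c["image"][:,:,::-1])
```

```text
11.2833 [ 0.5988679  -0.00596093  0.15109876] [0.06880398 0.0097073 ] [ 0.22836321 -0.2804094   0.26559472]
```

View pics/w8.png

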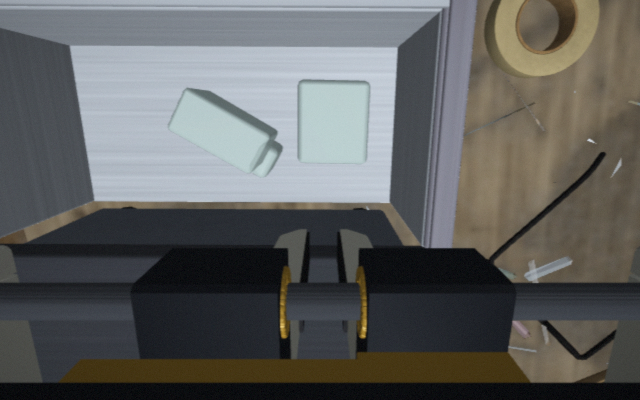

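{"fn": "drive_tool", "kwargs": {
  "increments": [
    [0.85, 0, 0, 1.2, 0, 0, 0],
    [0.75, 0, 0, 2.6, 0, 0, 0],
    [0.75, -0.6, -1.6, 2.6, 0, 0, 0],
    [0.75, -1.2, -3.2, 2.6, 0, 0, 0],
    [0.75, -1.8, -4.8, 2.6, 0, 0, 0],
    [0.75, -2.4, -6.3, 2.6, 0, 0, 0],
    [0.75, -3.0, -7.8, 2.6, 0, 0, 0],
    [0.75, -3.51, -9.09, 2.6, 0, 0, 0],
    [0.75, -3.51, -9.09, 2.6, 0, 0, 0],
    [0.75, -3.51, -9.09, 2.6, 0, 0, 0]
  ]
}}

```text
t: 12.17
tool_pos: [0.5102, -0.2355, 0.2162]
orientation: [2.315, 2.123, -0.0]
force: [-0.0, 0.1, 0.1]
opening: 0.0234
```

Run:
```python
from plant import robot
from h import *
s=robot.read_state();print(s['t'],s['tool_pos'],st(s['tool_pos']),s['force'],s['opening'])
c=robot.read_camera("wrist");cv2.imwrite(f"pics/w9.png",c["image"][:,:,::-1])
```

```text
12.1667 [ 0.51015101 -0.23554889  0.2161983 ] [-0.00080968 -0.22637586] [-0.04993066  0.13686801  0.0574814 ] 0.023357045641498462
```

View pics/w9.png

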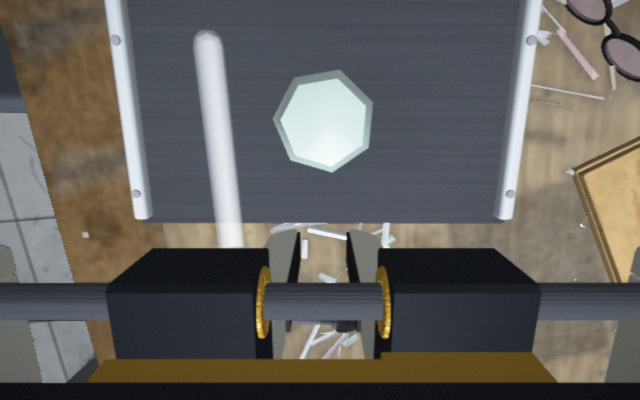

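{"fn": "drive_tool", "kwargs": {
  "increments": [
    [0.75, 0, 0, -1.2, 0, 0, 0],
    [0.75, 0, 0, -2.2, 0, 0, 0],
    [0.75, 0, 0, -2.6, 0, 0, 0],
    [0.75, 0, 0, -2.6, 0, 0, 0],
    [0.75, 0.02, 0.3, -2.6, 0, 0, 0],
    [0.75, 0.05, 0.6, -2.6, 0, 0, 0],
    [0.75, 0.07, 0.85, -2.6, 0, 0, 0],
    [0.75, 0.09, 1.1, -2.6, 0, 0, 0],
    [0.75, 0.12, 1.4, -2.6, 0, 0, 0],
    [0.75, 0.14, 1.7, -2.6, 0, 0, 0],
    [0.75, 0.16, 2.0, -2.6, 0, 0, 0],
    [0.75, 0.19, 2.3, -2.6, 0, 0, 0],
    [0.75, 0.21, 2.6, -2.6, 0, 0, 0],
    [0.75, 0.24, 2.9, -2.6, 0, 0, 0],
    [0.75, 0.26, 3.2, -2.6, 0, 0, 0],
    [0.75, 0.29, 3.5, -2.6, 0, 0, 0],
    [0.75, 0.31, 3.8, -2.6, 0, 0, 0],
    [0.75, 0.33, 4.0, -2.6, 0, 0, 0]
  ]
}}

```text
t: 13.72
tool_pos: [0.5194, -0.1324, 0.1511]
orientation: [-2.31, -2.129, -0.0]
force: [-0.5, -1.9, 1.6]
opening: 0.0231
```

Run:
```python
from plant import robot
from h import *
s=robot.read_state();print(s['t'],s['tool_pos'],st(s['tool_pos']),s['force'],s['opening'])
c=robot.read_camera("wrist");cv2.imwrite(f"pics/w10.png",c["image"][:,:,::-1])
```

```text
13.7167 [ 0.51936714 -0.13239883  0.15105466] [-7.33567004e-05 -1.22817521e-01] [-0.51932442 -1.87584793  1.61602755] 0.023133317939775286
```

View pics/w10.png

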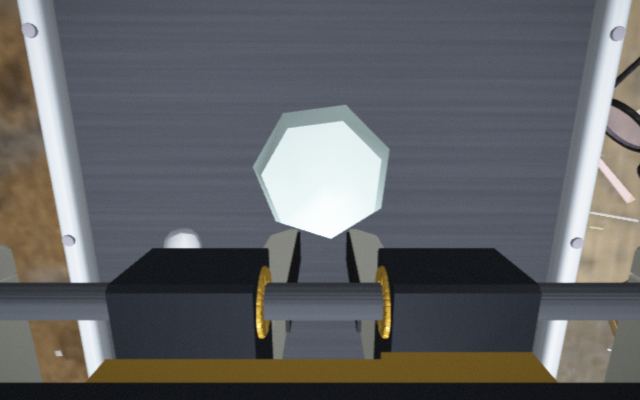

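{"fn": "drive_tool", "kwargs": {
  "increments": [
    [0.75, 0.02, 0.3, 0, 0, 0, 0],
    [0.75, 0.05, 0.6, 0, 0, 0, 0],
    [0.75, 0.07, 0.9, 0, 0, 0, 0],
    [0.75, 0.1, 1.2, 0, 0, 0, 0],
    [0.75, 0.12, 1.5, 0, 0, 0, 0],
    [0.75, 0.15, 1.8, 0, 0, 0, 0],
    [0.75, 0.17, 2.1, 0, 0, 0, 0],
    [0.75, 0.2, 2.4, 0, 0, 0, 0],
    [0.75, 0.22, 2.7, 0, 0, 0, 0],
    [0.75, 0.25, 3.0, 0, 0, 0, 0],
    [0.75, 0.27, 3.3, 0, 0, 0, 0],
    [0.75, 0.29, 3.6, 0, 0, 0, 0],
    [0.75, 0.32, 3.9, 0, 0, 0, 0],
    [0.75, 0.34, 4.2, 0, 0, 0, 0],
    [0.75, 0.37, 4.5, 0, 0, 0, 0],
    [0.75, 0.39, 4.8, 0, 0, 0, 0],
    [0.75, 0.42, 5.1, 0, 0, 0, 0],
    [0.75, 0.44, 5.4, 0, 0, 0, 0],
    [0.75, 0.44, 5.4, 0, 0, 0, 0],
    [0.75, 0.44, 5.4, 0, 0, 0, 0]
  ]
}}

```text
t: 15.43
tool_pos: [0.5303, 0.002, 0.1511]
orientation: [-2.31, -2.13, 0.0]
force: [-0.8, 0.1, 0.7]
opening: 0.023
```

Run:
```python
from plant import robot
from h import *
s=robot.read_state();print(s['t'],s['tool_pos'],st(s['tool_pos']),s['force'],s['opening'])
c=robot.read_camera("wrist");cv2.imwrite(f"pics/w11.png",c["image"][:,:,::-1])
```

```text
15.4333 [0.53032662 0.00203708 0.15106481] [-0.00016209  0.01206434] [-0.77182325  0.06263258  0.69729517] 0.022981457649038063
```

View pics/w11.png

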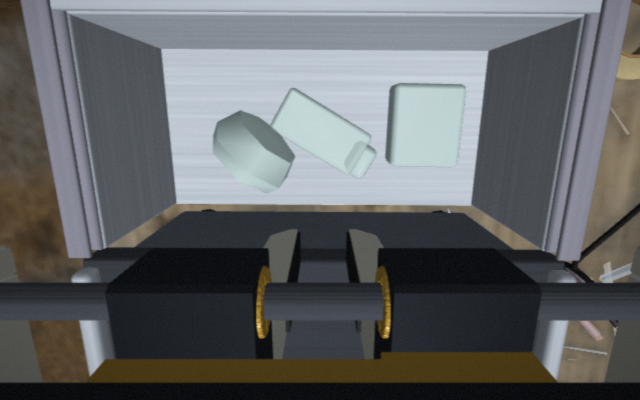

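{"fn": "drive_tool", "kwargs": {
  "increments": [
    [0.85, 0, 0, 1.2, 0, 0, 0],
    [0.85, 0, 0, 2.6, 0, 0, 0],
    [0.85, 0.1, 1.5, 2.6, 0, 0, 0],
    [0.85, 0.25, 3.0, 2.6, 0, 0, 0],
    [0.85, 0.37, 4.5, 2.6, 0, 0, 0],
    [0.85, 0.5, 6.0, 2.6, 0, 0, 0],
    [0.85, 0.6, 7.5, 2.6, 0, 0, 0],
    [0.85, 0.74, 9.0, 2.6, 0, 0, 0],
    [0.85, 0.82, 9.9, 2.6, 0, 0, 0],
    [0.85, 0.82, 9.9, 2.6, 0, 0, 0],
    [0.85, 0.82, 9.9, 2.6, 0, 0, 0]
  ]
}}

```text
t: 16.4
tool_pos: [0.5507, 0.2497, 0.2157]
orientation: [2.308, 2.131, -0.001]
force: [0.1, 0.3, -0.9]
opening: 0.014
```

Run:
```python
from plant import robot
from h import *
s=robot.read_state();print(s['t'],s['tool_pos'],st(s['tool_pos']),s['force'],s['opening'])
c=robot.read_camera("wrist");cv2.imwrite(f"pics/w12.png",c["image"][:,:,::-1])
c=robot.read_camera("scene");cv2.imwrite(f"pics/s12.png",cv2.resize(c["image"][90:290,200:456,::-1],None,fx=3,fy=3))
```

```text
16.4 [0.55068577 0.24973769 0.21573788] [-1.60042240e-04  2.60600231e-01] [ 0.12411258  0.3166456  -0.85672251] 0.01399807594046661
```

View pics/s12.png

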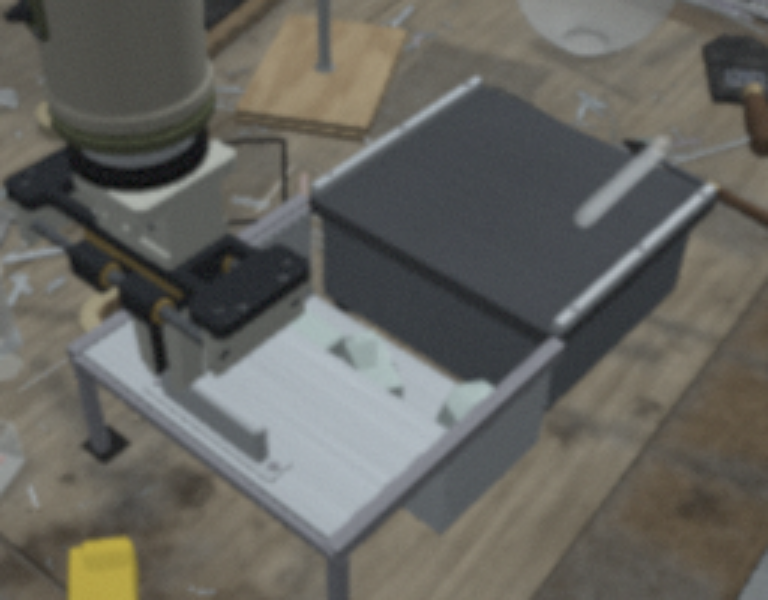

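{"fn": "drive_tool", "kwargs": {
  "increments": [
    [0.85, 0, 0, -1.2, 0, 0, 0],
    [0.85, 0, 0, -2.1, 0, 0, 0],
    [0.85, 0, 0, -2.39, 0, 0, 0],
    [0.85, 0, 0, -2.39, 0, 0, 0],
    [0.85, -0.03, -0.35, -2.39, 0, 0, 0],
    [0.85, -0.06, -0.7, -2.39, 0, 0, 0],
    [0.85, -0.09, -1.05, -2.39, 0, 0, 0],
    [0.85, -0.12, -1.4, -2.39, 0, 0, 0],
    [0.85, -0.14, -1.75, -2.39, 0, 0, 0],
    [0.85, -0.17, -2.1, -2.39, 0, 0, 0],
    [0.85, -0.2, -2.5, -2.39, 0, 0, 0],
    [0.85, -0.24, -2.9, -2.39, 0, 0, 0],
    [0.85, -0.27, -3.3, -2.39, 0, 0, 0],
    [0.85, -0.3, -3.7, -2.39, 0, 0, 0],
    [0.85, -0.34, -4.1, -2.39, 0, 0, 0],
    [0.85, -0.37, -4.5, -2.39, 0, 0, 0],
    [0.85, -0.4, -4.8, -2.39, 0, 0, 0],
    [0.85, -0.42, -5.0, -2.39, 0, 0, 0],
    [0.85, -0.42, -5.1, -2.39, 0, 0, 0],
    [0.85, -0.42, -5.1, -2.39, 0, 0, 0]
  ]
}}

```text
t: 18.17
tool_pos: [0.54, 0.1208, 0.1561]
orientation: [-2.311, -2.128, 0.002]
force: [-0.3, -0.0, 0.3]
opening: 0.0139
```

Run:
```python
from plant import robot
from h import *
s=robot.read_state();print(s['t'],s['tool_pos'],st(s['tool_pos']),s['force'],s['opening'])
c=robot.read_camera("scene");cv2.imwrite(f"pics/s13.png",cv2.resize(c["image"][90:290,200:456,::-1],None,fx=3,fy=3))
```

```text
18.1667 [0.5400361  0.12076719 0.15606733] [-0.0002102   0.13119079] [-0.30563299 -0.03059097  0.32157793] 0.013900949230630833
```

View pics/s13.png

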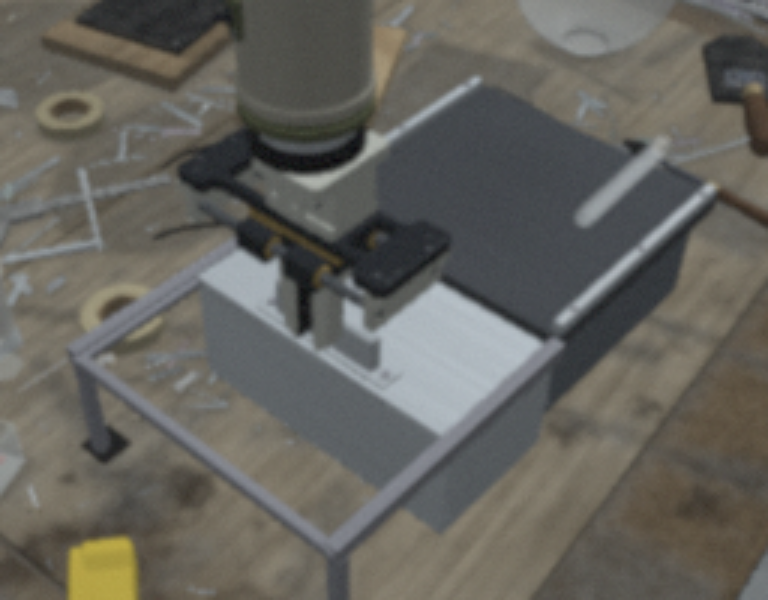

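Nearly shut. I'll go on in small steps until the stop is felt.

{"fn": "drive_tool", "kwargs": {
  "increments": [
    [0.85, -0.01, -0.1, 0, 0, 0, 0],
    [0.85, -0.02, -0.2, 0, 0, 0, 0],
    [0.85, -0.03, -0.3, 0, 0, 0, 0],
    [0.85, -0.03, -0.35, 0, 0, 0, 0],
    [0.85, -0.03, -0.35, 0, 0, 0, 0]
  ]
}}

```text
t: 18.63
tool_pos: [0.5394, 0.1153, 0.1561]
orientation: [-2.307, -2.127, -0.005]
force: [1.3, 14.6, -4.0]
opening: 0.0139
```

{"fn": "drive_tool", "kwargs": {
  "increments": [
    [0.85, -0.01, -0.1, 0, 0, 0, 0],
    [0.85, -0.02, -0.2, 0, 0, 0, 0],
    [0.85, -0.02, -0.2, 0, 0, 0, 0]
  ]
}}

```text
t: 18.88
tool_pos: [0.5394, 0.115, 0.1562]
orientation: [-2.302, -2.126, -0.016]
force: [6.3, 36.5, -8.3]
opening: 0.0142
```

{"fn": "drive_tool", "kwargs": {
  "increments": [
    [0.85, 0.03, 0.4, 0, 0, 0, 0],
    [0.85, 0.07, 0.9, 0, 0, 0, 0],
    [0.85, 0.07, 0.9, 1, 0, 0, 0],
    [0.85, 0.07, 0.9, 2.5, 0, 0, 0],
    [0.85, 0.07, 0.9, 4.0, 0, 0, 0],
    [0.85, -0.1, -0.3, 4.67, 0, 0, 0],
    [0.85, -0.11, -1.33, 4.67, 0, 0, 0],
    [0.85, -0.11, -1.33, 4.67, 0, 0, 0],
    [0.85, -0.11, -1.33, 4.67, 0, 0, 0]
  ]
}}

```text
t: 19.63
tool_pos: [0.5365, 0.0736, 0.2735]
orientation: [2.312, 2.125, 0.0]
force: [-0.3, 0.9, -0.3]
opening: 0.0142
```

Run:
```python
from plant import robot
from h import *
s=robot.read_state();print(s['t'],s['tool_pos'],s['orientation'],st(s['tool_pos']),s['force'],s['opening'])
c=robot.read_camera("wrist");cv2.imwrite(f"pics/w14.png",c["image"][:,:,::-1])
c=robot.read_camera("scene");cv2.imwrite(f"pics/s14.png",cv2.resize(c["image"][90:290,200:456,::-1],None,fx=3,fy=3))
```

```text
19.6333 [0.5365257  0.07355941 0.27347908] [2.31243457e+00 2.12539172e+00 1.15929202e-05] [0.0001579 0.0838541] [-0.30722383  0.87812455 -0.32986017] 0.014197335565049655
```

View pics/w14.png

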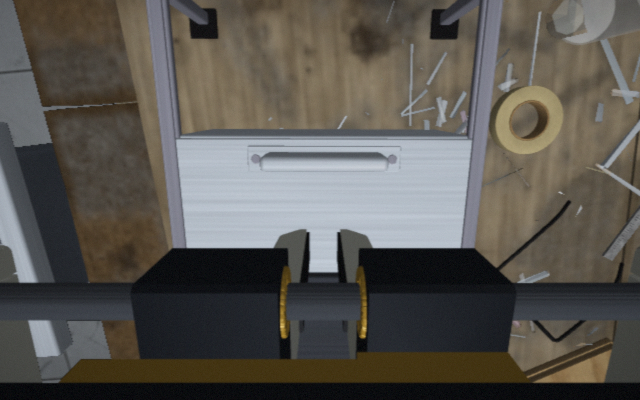

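View pics/s14.png

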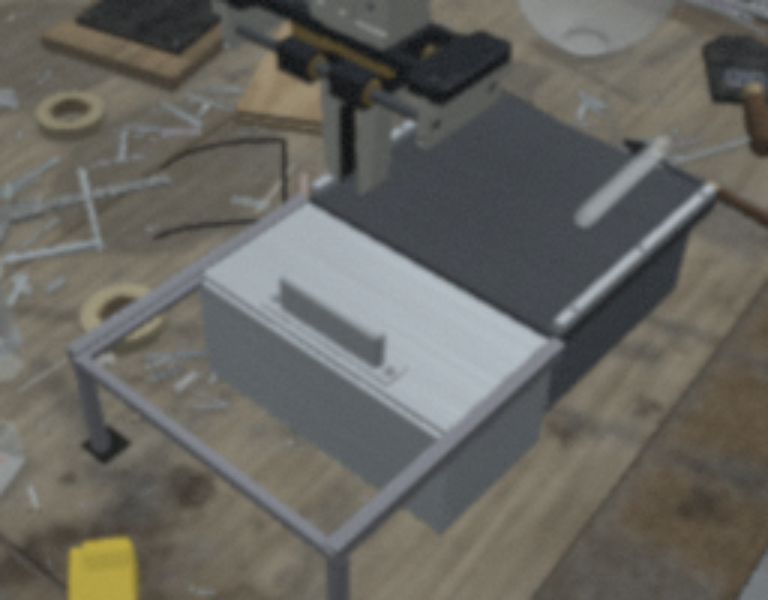

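Run:
```python
from plant import robot
print(robot.close_job())
```

```text
the job is handed in; nothing more can be done
None
```

I finished all the steps and handed the job in at about 19.7 s. No verdict was reported.

- **Cover opened:** I pushed it by its rib until it met the stop, at about 23 N.
- **Offcuts:** I pushed the stub, then the bar end, then the gob along the deck and over the edge, without lifting any of them. The wrist picture before closing showed all three low inside the bin, with the gob tilted.
- **Cover shut:** I pushed it back by the rib onto its shut stop. A second press raised the force from 15 to 37 N with almost no further travel. The last pictures show it shut.
- **Test tube:** it appears at the same pixels in the scene pictures taken before the pushes and after closing. I judged this by eye and did not measure its final position.
- **Gripper:** it was clear of everything, at about 0.27 m height, when I handed in.

**One disagreement:** the first rib measurement read about 8 mm further out than the shut position in the text. The cover probably started a few millimetres open, since the last pictures show it further shut than at the start.

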